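# Draw a slipped adapter plate into line with a taper drift

### The job

The blue adapter plate on the sloping mount has slipped sideways, so its hole no longer lines up with the hole in the grey bed under it. Take the red-handled taper drift from the tool block, start its tip through both holes while they are still out of line, and push it down along the sloping hole until its collar is home on the blue plate, so that the taper (not the gripper) draws the plate into line. Leave the drift there, let go, and leave the yellow-handled straight pin in the block and everything else where it stands.

Things in the scene. Friction and masses are not known exactly. Their poses are not given: they have to be found in the camera images.
- mount: Fixed aluminium mount, foot 150 x 130 x 8 mm, about 135 mm tall at its far edge, with a sloping top. Origin: centre of its underside; z up; low edge to its -x, high edge to +x, yaw -0.2 to 0.4 rad. Under the bed it is open for the drift's tip to come out.
- bed: Grey plate fixed on the mount, 130 (x, up the slope) x 120 (y, level) x 10 mm, its z leaning 25 degrees from vertical to the mount's low side. Origin: centre of its 20 mm through hole at the upper face, 95 mm above the worktop; z out along the hole. The plate spans z -10 to 0 mm. Rails at |x| = 47 to 63 mm rise to z = 13 mm; nothing else stands above the blue plate.
- adapter (a joint): Sideways slide of the blue adapter plate (101 x 86 x 8 mm) on the bed, m along the bed's y axis. 0: the two holes in line; starts at +0.0045 to +0.0070; range +-0.012. It slides against about 2 N friction and stays where left. White marks on plate and rails meet when in line.
- adapter_hole (a point): Centre of the blue plate's 20 mm through hole at its upper face, 8 mm above the bed's upper face along the hole axis. Axes as the bed's. The mouths of both holes have 1.5 mm chamfers.
- tool_block: Fixed grey plastic block 70 x 150 x 70 mm with two upright 20.5 mm bores right through it at y = -37.5 and +37.5 mm; the drift stands in one and the straight pin in the other (either way round). Origin: centre of its underside on the worktop; z up.
- drift: Steel taper drift, 150 g. Origin: on its axis at the collar's underside; z to the handle. Collar 29 mm dia, z 0 to 5 mm; round red handle 24 mm dia, z 5 to 62 mm. Below: shank 18 mm dia to z -24, then taper to 6 mm dia at -62, tip end -64. Starts upright in the block, collar on its top (70 mm up). Home: collar underside at z = 8 mm in the bed's frame. A 5 to 15 N push drives it in.
- drift_tip (a point): Tip end of the taper drift, on its axis 64 mm below its origin.
- plain_pin: Loose straight steel pin with a yellow round handle, same handle, collar and lengths as the drift, but its 18 mm shank is straight to its blunt end, so it cannot enter holes that are out of line. Origin and axes as the drift's. It stays in the block.
- flask: Bystander, loose: conical glass flask, 100 mm across, 146 mm tall, origin at the centre of its underside.
- tape: Bystander, loose: roll of yellowish tape lying flat, 70 x 73 x 20 mm, origin at the centre of its underside.
- timer: Bystander, loose: white bench timer lying flat, 66 x 66 x 20 mm, origin at the centre of its underside.
- vial: Bystander, loose: small glass vial with a white cap, 27 mm across, 61 mm tall, origin at the centre of its underside.
Mind the look-alikes: they are no part of the job. What is shaped like the drift but pink or purple is not meant.

How it is judged:
On the way:
1. the drift's tip is through the blue plate and in the bed's hole while the plate is still more than 3 mm out of line (z of drift_tip in the frame of bed between -0.045 and -0.002 m and x of drift_tip in the frame of bed between -0.01 and 0.01 m and y of drift_tip in the frame of bed between -0.01 and 0.01 m and value of joint adapter above 0.003 m), for 0.05 s.
At the end, for the whole second after the job is handed in: The drift is home through both holes: its collar within 4 mm of resting on the blue plate, its axis within 8 degrees of the hole axis, released and at rest; the plate is within 2.5 mm of in line; the straight pin is still in the block (moved less than 20 mm) (value of joint adapter between -0.0025 and 0.0025 m and z of drift in the frame of bed between 0.005 and 0.012 m and distance between drift and adapter_hole below 0.006 m and angle between the z axis of drift and the z axis of bed, either way round below 0.14 rad and linear speed of drift below 0.01 m/s and contact force between the fingers and drift below 0.1 N and distance of plain_pin from where it was at the start of the episode below 0.02 m); the robot touches nothing.
It fails at once if a bystander (flask, tape, timer or vial) is shifted by more than 30 mm, or the straight pin is pulled out (more than 30 mm) (distance of any of flask, tape, timer, vial, plain_pin from where it was at the start of the episode above 0.03 m).
It fails at once if the gripper pushes the blue plate itself (more than 3 N) (contact force between the fingers and adapter above 3 N).
It also fails if it takes over 42 s, if anything falls off the work surface, if the arm or the gripper's body presses on something with over 40 N, if the wrist force passes 120 N, or if a joint passes its speed limit or range.

### The arm

A 6-joint arm with a two-finger parallel gripper is mounted at the origin on a cart in front of the work surface, level with it; the furniture and walls round the work are solid. World frame = base frame: x ahead of the robot, y to its left, z up, the work surface at z = 0. Lengths are in m, angles in rad, forces in N, time in s.
With the tool pointing down it reaches from about 0.35 to 0.8 m from the base axis. Payload 7.3 kg.
Tool frame: the origin (TCP) lies between the finger pads; the fingertips stand 25 mm ahead of it and the grasp point (between the pads) lies 6 mm ahead of it (r.tip_extent is the distance from the TCP to the fingertips, in m); z points along the fingers, y is the direction in which the jaws open and shut (so a half turn about z gives the same grasp; the last joint's range is limited). The gripper opens to 85 mm and grips with 20 to 120 N. Pads are 22 mm wide; open, the fingers measure 114 mm over their backs; the gripper's body (76 mm by 85 mm) begins 54 mm behind the grasp point. The pads swing forward as they close: fully open they stand 13 mm farther back than shut.
Start: joints at [-1.454, 0.342, 1.524, -0, 1.275, -0.146], TCP at [0.136, -0.507, 0.256] pointing down, gripper open.
Joint ranges: [-2.53, 2.53], [-0.77, 2.02], [0.04, 2.7], [-1, 4.14], [0.28, 2.66], [-3.11, 3.11]. Speed limits (rad/s): [2.57, 2.57, 3.14, 3.14, 3.14, 3.14].

### API

Orientations are given as a unit quaternion [x, y, z, w].
In Python, from workcell import r, command_gripper, optics gives the robot as it stands. The module is installed in compiled form; this text tells all that it offers. Calls block until the motion is done:
- r.reach(position, orientation): joint-space move of the TCP to a pose.
- r.move_straight(position, orientation=None, speed=0.15, max_force=None): straight line of the TCP; orientation=None keeps the orientation; speed is the mean speed in m/s. With max_force (N) it stops when the force on the tool has changed by that much, and returns True; else False.
- r.movej(angles): joint-space move.
- command_gripper(opening, force=None): finger opening in m; force is the grip in N (None keeps the last); returns when the fingers have stopped.
- r.hold(seconds).
- r.solve_ik(position, orientation): joint angles nearest the present ones, or None.
- r.read_state(): the state.
- optics.get_image(name): name is "scene" or "top" or "wrist"; returns (picture, depth): 384x512x3 uint8, red, green, blue; 384x512 float32, m along the optical axis (not along the pixel's ray), 0 where there is no reading.
- optics.camera_model(name): a dict with "K" (3x3 intrinsics, pixels), "R" (3x3) and "t" (3): a world point X has camera coordinates R X + t; the wrist camera has in their place "tool_from_camera" (4x4, takes a point from camera to tool coordinates, whose origin is the TCP and whose axes are the flange's). Camera axes: x right, y down, z forward; pixel columns grow to the right and rows downward; lengths in m; the calibration is good to about 2 mm. A picture is of the moment at which its call begins: read the wrist's pose just before it. camera_model takes no time and is no camera call.
A pose or a line that the arm cannot do raises r.PlanningError and nothing moves.
- r.finish_job(): hands the job in, once; it reports no verdict.
The state is a dict: "time_s": time; "joint_positions": joint angles; "dq": joint speeds; "tau": joint torques, N m; "eef_pos": TCP position; "eef_rot": TCP orientation; "contact_force": force on the tool from outside, world axes, zero at the start; "torque": the same for the moment, N m; "grip_width": finger opening in m.
Only numpy, scipy, OpenCV 4.12 (cv2) and the standard library are available. Lean on these libraries where they do the work, as an engineer would, in place of code of your own. Each camera call takes 0.05 s, during which the arm holds its last target.

## Working session

There is one attempt and no reset: what is moved stays moved. The work goes in short steps, each a Python script; the robot and the scene stay as the last script left them, time stands still between calls to the robot, and variables do not carry over. Pictures are saved under pics/ and viewed, and the job is handed in when it is done.

```bash
mkdir -p pics; ls; python3 - <<'E'
from workcell import r, command_gripper, optics
import cv2,numpy as np
for n in ["scene","top","wrist"]:
    im,d=optics.get_image(n)
    cv2.imwrite(f"pics/{n}0.png",im[:,:,::-1]); np.save(f"pics/{n}0.npy",d)
    m=optics.camera_model(n); print(n,{k:np.round(v,4).tolist() for k,v in m.items() if k!='name'})
s=r.read_state(); print(s, r.tip_extent)
E
```

```text
pics
scene {'K': [[451.2919, 0.0, 250.2442], [0.0, 451.2919, 188.8165], [0.0, 0.0, 1.0]], 'R': [[-0.6393, -0.7689, -0.0088], [-0.5076, 0.4305, -0.7463], [0.5776, -0.4727, -0.6655]], 't': [0.3059, 0.3356, 0.991]}
top {'K': [[354.6011, 0.0, 257.9469], [0.0, 354.6011, 188.6787], [0.0, 0.0, 1.0]], 'R': [[0.0205, -0.9998, 0.0032], [-0.9969, -0.0206, -0.0754], [0.0754, -0.0016, -0.9972]], 't': [-0.0219, 0.5272, 1.266]}
wrist {'K': [[270.7968, 0.0, 255.2261], [0.0, 270.7968, 186.4677], [0.0, 0.0, 1.0]], 'tool_from_camera': [[0.0012, -0.9472, -0.3207, 0.0815], [1.0, 0.0014, -0.0004, -0.0016], [0.0008, -0.3207, 0.9472, -0.1168], [0.0, 0.0, 0.0, 1.0]]}
{'time_s': 0.15, 'joint_positions': array([-1.45397628e+00,  3.42577154e-01,  1.52478192e+00, -1.37459870e-05,
        1.27539202e+00, -1.46027877e-01]), 'dq': array([ 0.00137038, -0.00314244, -0.00312669, -0.00014368, -0.00239107,
        0.00065432]), 'tau': array([ 8.23073151e-04, -4.33906066e+01, -2.46148163e+01, -1.61762969e-04,
        5.69382028e-03,  3.96756718e-06]), 'eef_pos': array([ 0.13638439, -0.50670386,  0.25578355]), 'eef_rot': array([ 9.91375865e-01,  1.31047923e-01,  1.88517359e-06, -5.79255611e-04]), 'contact_force': array([0.21617996, 0.4671932 , 0.61039629]), 'torque': array([-0.00667744, -0.0143046 , -0.00886837]), 'grip_width': 0.08559457583763667} 0.025
```

View pics/scene0.png

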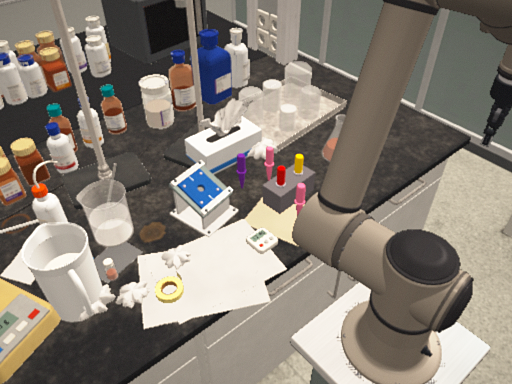

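View pics/top0.png

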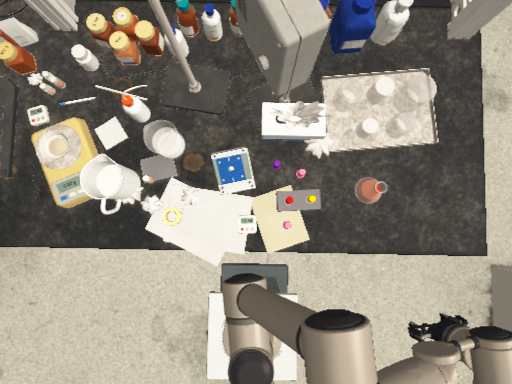

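```bash
cat > h.py <<'E'
import numpy as np,cv2
from workcell import r, command_gripper, optics
from scipy.spatial.transform import Rotation as Rn
def cam(n,pose=None):
    m=optics.camera_model(n); K=np.array(m['K'])
    if n=='wrist':
        T=np.array(m['tool_from_camera']); p,q=pose; Rt=Rn.from_quat(q).as_matrix()
        Rwc=Rt@T[:3,:3]; c=Rt@T[:3,3]+p
        return K,Rwc.T,-Rwc.T@c
    return K,np.array(m['R']),np.array(m['t'])
def ray(C,uv):
    K,R,t=C; d=np.linalg.inv(K)@np.array([uv[0],uv[1],1.]); return -R.T@t, R.T@d
def onz(C,uv,z):
    c,d=ray(C,uv); return c+d*(z-c[2])/d[2]
def tri(C1,a,C2,b):
    c1,d1=ray(C1,a);c2,d2=ray(C2,b)
    s=np.linalg.lstsq(np.c_[d1,-d2],c2-c1,rcond=None)[0]
    p,q=c1+d1*s[0],c2+d2*s[1]; return (p+q)/2,np.linalg.norm(p-q)
def proj(C,X):
    K,R,t=C; p=K@(R@np.asarray(X)+t); return p[:2]/p[2]
def bp(C,D,uv):
    c,d=ray(C,uv); z=D[int(round(uv[1])),int(round(uv[0]))]; return c+d*z
E
python3 - <<'E'
from h import *
s=cv2.imread('pics/scene0.png');t=cv2.imread('pics/top0.png')
a=cv2.resize(s[145:240,160:320],(800,475),interpolation=cv2.INTER_CUBIC)
b=cv2.resize(t[140:240,200:330],(780,600),interpolation=cv2.INTER_CUBIC)
cv2.imwrite('pics/cs.png',a);cv2.imwrite('pics/ct.png',b)
C=cam('top');D=np.load('pics/top0.npy')
for n,uv in dict(red=(290,200),yel=(312,199),pink1=(301,173),pink2=(287,225),purp=(277,164),hole=(233,170),tape=(172,216),timer=(247,224),flask=(370,190),table=(330,230)).items():
    print(n,np.round(bp(C,D,uv),3))
E
```

```text
red [ 0.484 -0.118  0.131]
yel [ 0.488 -0.19   0.136]
pink1 [ 0.575 -0.154  0.124]
pink2 [ 0.401 -0.109  0.124]
purp [ 0.603 -0.073  0.127]
hole [0.584 0.076 0.097]
tape [0.422 0.301 0.003]
timer [0.399 0.026 0.022]
flask [ 0.525 -0.394  0.094]
table [ 0.383 -0.278 -0.002]
```

View pics/cs.png

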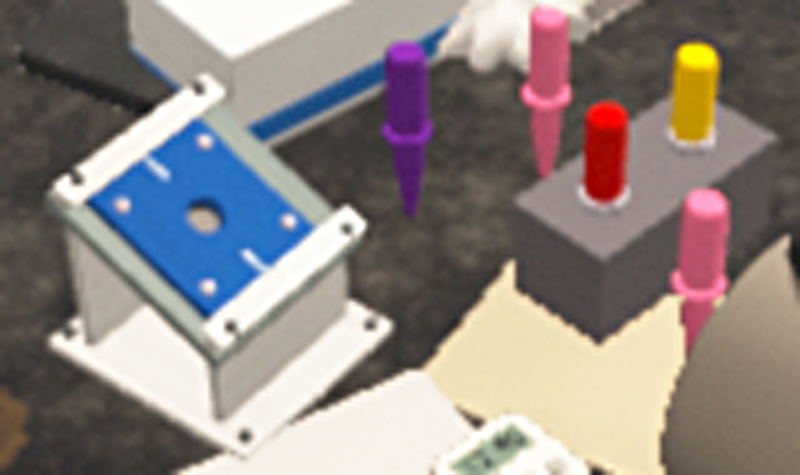

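View pics/ct.png

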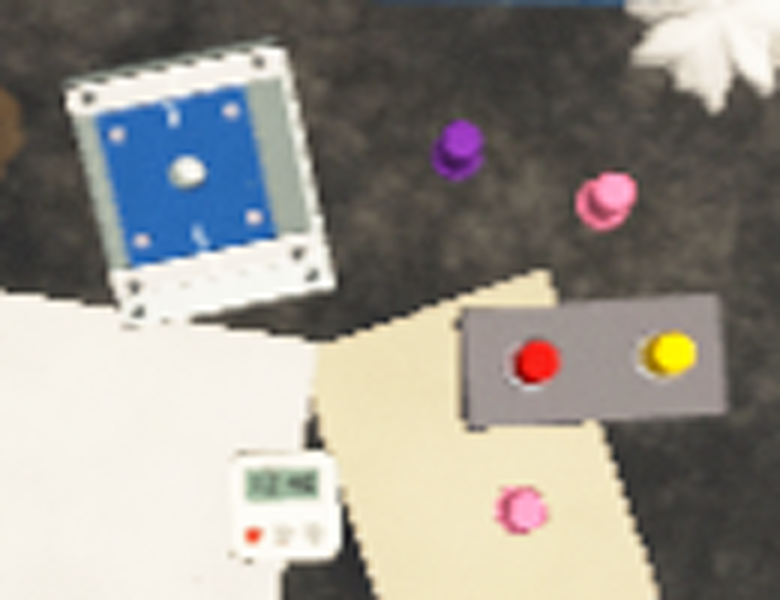

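The candidates in the top view are: the red handle (290,200) in the block, the yellow pin (312,199) in the block, loose pink ones at (301,173) and (287,225), and a loose purple one at (277,164). I'm taking the red handle in the block. The close crop confirms it is red with its collar seated on the grey block. The mount is at (233,170), its low side faces the robot, and the blue plate has shifted to +y (left).

Next I'll get a close wrist view of the mount.

```bash
cat >> h.py <<'E'
def bedR(yaw):
    return (Rn.from_euler('z',yaw)*Rn.from_euler('y',-25,degrees=True)).as_matrix()
FLIP=np.diag([1.,-1,-1])
def toolq(R): return Rn.from_matrix(R@FLIP).as_quat()
def snap(n,name):
    s=r.read_state(); im,d=optics.get_image(n); cv2.imwrite(f'pics/{name}.png',im[:,:,::-1])
    np.savez(f'pics/{name}.npz',d=d,p=s['eef_pos'],q=s['eef_rot']); return im,d,s
E
python3 - <<'E'
from h import *
R=bedR(0.22); print(R[:,2])
h=np.array([.584,.076,.10]); p=h+R[:,2]*0.16-R[:,0]*0.0
q=toolq(R); print(r.solve_ik(p,q), r.solve_ik([.484,-.118,.26],toolq(np.eye(3))))
r.reach([.484,-.118,.30],toolq(np.eye(3)))
snap('wrist','w1')
r.reach(p,q); snap('wrist','w2')
s=r.read_state();print(s['time_s'],s['eef_pos'],s['joint_positions'])
E
```

```text
[-0.41243208 -0.09222782  0.90630779]
[-0.10534166  0.15464521  1.89628896  0.21490402  0.68598569  1.10677647] [-3.93103315e-01  2.89870270e-01  1.58919364e+00 -4.44089210e-16
  1.26252875e+00  1.17769301e+00]
2.9333 [0.51898382 0.06013705 0.245746  ] [-0.10715218  0.15501505  1.89377529  0.21415941  0.68720209  1.10685999]
```

View pics/w1.png

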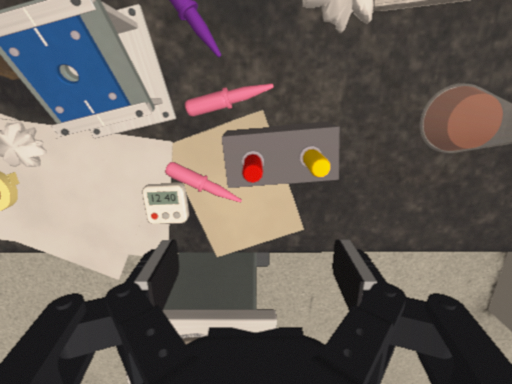

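View pics/w2.png

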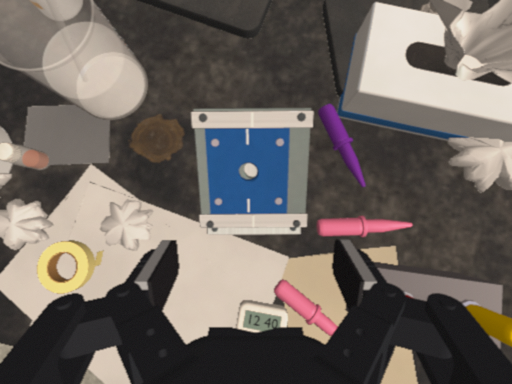

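The wrist view w2 shows the mount head-on, with the blue plate's hole near (248,171) and the rails at rows ~118 and ~221. The loose pink and purple look-alikes have toppled on their own since they started out balanced on their tips. I'll measure the hole, yaw and offset.

```bash
python3 - <<'E'
from h import *
im=cv2.imread('pics/w2.png'); Z=np.load('pics/w2.npz')
c=cv2.resize(im[95:245,180:325],(725,750),interpolation=cv2.INTER_CUBIC)[:600*1] 
cv2.imwrite('pics/c2.png',cv2.resize(im[100:240,180:325],(621,600),interpolation=cv2.INTER_CUBIC))
C=cam('wrist',(Z['p'],Z['q'])); D=Z['d']
hsv=cv2.cvtColor(im,cv2.COLOR_BGR2HSV)
blue=cv2.inRange(hsv,(100,150,60),(125,255,255)); blue[:, :190]=0; blue[:,310:]=0; blue[:100]=0;blue[235:]=0
cs,hi=cv2.findContours(blue,cv2.RETR_CCOMP,cv2.CHAIN_APPROX_NONE)
for k,c in enumerate(cs):
    a=cv2.contourArea(c)
    if a>15: print(k,a,hi[0][k][3],cv2.boundingRect(c),np.round(cv2.minAreaRect(c)[0],1),np.round(cv2.minAreaRect(c)[1],1),np.round(cv2.minAreaRect(c)[2],2), [np.round(x,2) for x in cv2.fitEllipse(c)] if len(c)>5 else '')
# depth-plane of blue plate
ys,xs=np.nonzero(cv2.erode(blue,np.ones((3,3))))
P=np.array([bp(C,D,(x,y)) for x,y in zip(xs,ys)])
ok=np.isfinite(P).all(1)&(D[ys,xs]>0); P=P[ok]
cen=np.median(P,0); n=np.linalg.svd(P-P.mean(0),full_matrices=False)[2][2]; n*=np.sign(n[2])
print('plane',cen,n,'tilt',np.degrees(np.arccos(n[2])),'az',np.arctan2(-n[1],-n[0]), 'model z resid', np.std((P-P.mean(0))@n))
E
```

```text
0 6279.5 -1 (206, 129, 83, 84) [247.  170.5] [83. 82.] 90.0 [array([247.44, 169.78]), array([90.85, 96.75]), np.float64(96.07)]
1 76.5 0 (273, 196, 11, 11) [278.3 200.8] [9.9 9.2] 45.0 [array([278.12, 200.74]), array([ 9.62, 10.38]), np.float64(120.38)]
2 80.0 0 (213, 196, 11, 11) [218. 201.] [9.9 9.9] 45.0 [array([218.  , 201.11]), array([10.04, 10.33]), np.float64(90.0)]
3 321.5 0 (237, 161, 23, 20) [247.8 170.8] [20.5 19.8] 45.0 [array([247.83, 170.56]), array([19.14, 21.53]), np.float64(95.22)]
4 91.0 0 (209, 137, 12, 12) [214.5 142. ] [10.6 10.6] 45.0 [array([214.53, 142.23]), array([10.72, 11.05]), np.float64(70.05)]
5 91.0 0 (274, 136, 12, 12) [279.5 142. ] [10.6 10.6] 45.0 [array([279.37, 141.81]), array([10.73, 11.04]), np.float64(68.49)]
plane [0.58813684 0.08602949 0.1029295 ] [-0.41235541 -0.09710698  0.9058329 ] tilt 25.064304037650146 az 0.23127948476921933 model z resid 0.0006705900719994279
```

View pics/c2.png

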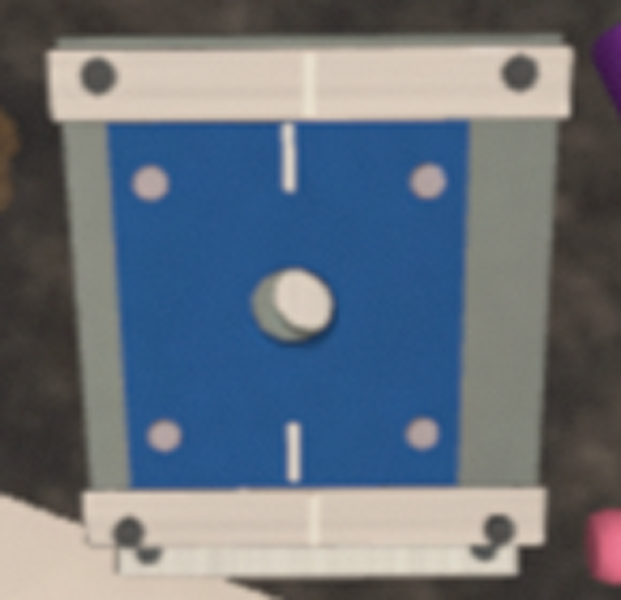

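```bash
cat > m.py <<'E'
from h import *
Z=np.load('pics/w2.npz'); C=cam('wrist',(Z['p'],Z['q']))
def meas(yaw,verbose=False):
    R=bedR(yaw); n=R[:,2]
    def onpl(uv,h): # plane through point at bed origin height 0.095 + along n ; unknown origin -> use hole
        c,d=ray(C,uv); return c+d*((P0-c)@n+h)/(d@n)
    c,d=ray(C,(247.83,170.56)); zt=0.095+0.008*n[2]; P0=c+d*(zt-c[2])/d[2]
    f=621/145.
    px=lambda z:(180+(z[0]+.5)/f-.5,100+(z[1]+.5)/f-.5)
    L=lambda p: R.T@(p-P0)*1000
    out={}
    for k,z,h in [('mkU',(289,158),0),('mkL',(293,453),0),('railU',(310,85),.005),('railL',(316,520),.005),('bedLt',(78,300),-.008),('bedRt',(548,300),-.008),('plLt',(117,300),0),('plRt',(463.5,300),0),('railUe',(285,120),0)]:
        out[k]=L(onpl(px(z),h))
    for k,uv in [('b1',(214.53,142.23)),('b2',(279.37,141.81)),('b3',(218,201.11)),('b4',(278.12,200.74))]: out[k]=L(onpl(uv,0))
    return P0,R,out
P0,R,o=meas(0.225)
if __name__=='__main__':
    print(P0); 
    for k,v in o.items(): print(k,np.round(v,1))
    t=[np.arctan2(*(o[a]-o[b])[:2]) for a,b in (('b1','b2'),('b3','b4'))]; print('lvl',t)
    print([np.arctan2(*(o[a]-o[b])[1::-1]) for a,b in (('b1','b3'),('b2','b4'))])
    T=np.load('pics/top0.npy')
E
python3 m.py; python3 - <<'E'
from h import *
# independent: hole & red/yellow in top and scene
import m
for n in ('top','scene'):
    C=cam(n); print(n,'hole pred',proj(C,m.P0))
    im=cv2.imread(f'pics/{n}0.png'); hsv=cv2.cvtColor(im,cv2.COLOR_BGR2HSV)
    b=cv2.inRange(hsv,(100,150,60),(125,255,255)); u,v=proj(C,m.P0).astype(int)
    mk=np.zeros_like(b); mk[v-25:v+25,u-30:u+30]=1; b*=mk
    cs,hi=cv2.findContours(b,cv2.RETR_CCOMP,cv2.CHAIN_APPROX_NONE)
    for k,c in enumerate(cs):
        if hi[0][k][3]>=0 and cv2.contourArea(c)>10: e=cv2.fitEllipse(c); print(e, 'onz',onz(C,e[0],.1023))
E
```

```text
[0.58715862 0.08562462 0.10225046]
mkU [36.   0.3  0. ]
mkL [-40.    0.3   0. ]
railU [53.3 -4.9  5. ]
railL [-56.8  -5.6   5. ]
bedLt [-0.9 54.8 -8. ]
bedRt [ -1.5 -65.1  -8. ]
plLt [ 1.2 43.4 -0. ]
plRt [  0.8 -42.5   0. ]
railUe [44.9  1.1 -0. ]
b1 [30.3 33.8 -0. ]
b2 [ 30.4 -32.8  -0. ]
b3 [-34.8  33.4  -0. ]
b4 [-34.6 -33.   -0. ]
lvl [np.float64(-0.0020144834825331767), np.float64(-0.0017412037004340458)]
[np.float64(0.006578072134273224), np.float64(0.003183102132789972)]
top hole pred [230.01781039 168.82746119]
((223.1290740966797, 179.8709259033203), (3.8421146869659424, 4.533880233764648), 135.0) onz [0.54887326 0.10802627 0.1023    ]
((242.0, 176.0), (4.3424811363220215, 4.3424811363220215), 0.0) onz [0.56343458 0.04422403 0.1023    ]
((230.7213897705078, 168.3564910888672), (6.865434646606445, 7.986674785614014), 90.46317291259766) onz [0.58881791 0.08326703 0.1023    ]
((219.0, 162.0), (4.3424811363220215, 4.3424811363220215), 0.0) onz [0.60981933 0.12381298 0.1023    ]
((238.0, 158.0), (4.3424811363220215, 4.3424811363220215), 0.0) onz [0.62495102 0.05935466 0.1023    ]
scene hole pred [199.92435874 188.11271621]
((201.20565795898438, 202.20565795898438), (4.822624206542969, 4.824479579925537), 45.0) onz [0.53929645 0.11503129 0.1023    ]
((200.10311889648438, 188.45339965820312), (6.985591888427734, 8.387715339660645), 110.86327362060547) onz [0.58565566 0.08608282 0.1023    ]
((183.8381805419922, 185.46359252929688), (4.890705108642578, 5.334300994873047), 163.6717987060547) onz [0.62446678 0.11288913 0.1023    ]
```

```bash
python3 - <<'E'
from h import *
import m
R=bedR(0.228); 
px=proj(m.C,m.P0+m.R@np.array([-.0019,.0003,0])); H=onz(m.C,px,.10225); print('hole px',px,H)
for n in('top','scene'): print(n,proj(cam(n),H))
np.savez('bed.npz',H=H,R=R)
snap('top','top1'); snap('scene','scene1')
# red cap
def red(im,box,lo,hi):
    hsv=cv2.cvtColor(im,cv2.COLOR_BGR2HSV); k=cv2.inRange(hsv,lo,hi)
    if lo[0]==0: k|=cv2.inRange(hsv,(172,150,80),(180,255,255))
    x0,y0,x1,y1=box; z=np.zeros_like(k); z[y0:y1,x0:x1]=k[y0:y1,x0:x1]; return z
Z1=np.load('pics/w1.npz')
for nm,cn,pose,bR,bY in [('top0','top',None,(280,190,300,210),(302,190,322,210)),('scene0','scene',None,(270,160,292,190),(288,150,308,180)),('w1','wrist',(Z1['p'],Z1['q']),(235,140,275,190),(295,140,335,190))]:
    im=cv2.imread(f'pics/{nm}.png'); C=cam(cn,pose)
    for lab,b,lo,hi in (('red',bR,(0,150,60),(8,255,255)),('yel',bY,(20,150,60),(32,255,255))):
        k=red(im,b,lo,hi); c=max(cv2.findContours(k,0,1)[0],key=cv2.contourArea); print(nm,lab,cv2.boundingRect(c),np.round(cv2.minEnclosingCircle(c)[0],1))
cv2.imwrite('pics/c1.png',cv2.resize(cv2.imread('pics/w1.png')[110:210,200:360],(800,500),interpolation=cv2.INTER_CUBIC))
t=cv2.imread('pics/top1.png'); cv2.imwrite('pics/ct1.png',cv2.resize(t[140:240,200:330],(780,600),interpolation=cv2.INTER_CUBIC))
E
```

```text
hole px [247.57142577 172.28442297] [0.5852898  0.08548157 0.10225   ]
top [230.0453234 169.3728962]
scene [200.36503742 188.44018383]
top0 red (286, 197, 7, 7) [289. 200.]
top0 yel (307, 195, 9, 7) [311.  198.5]
scene0 red (277, 165, 9, 20) [280.  174.5]
scene0 yel (294, 154, 10, 19) [298.5 163. ]
w1 red (242, 155, 21, 28) [252.5 168.3]
w1 yel (303, 150, 27, 27) [315.8 162.8]
```

View pics/c1.png

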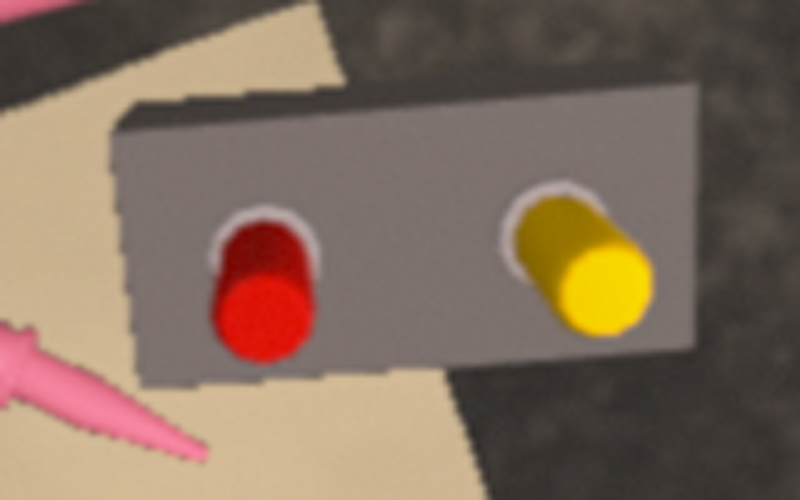

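View pics/ct1.png

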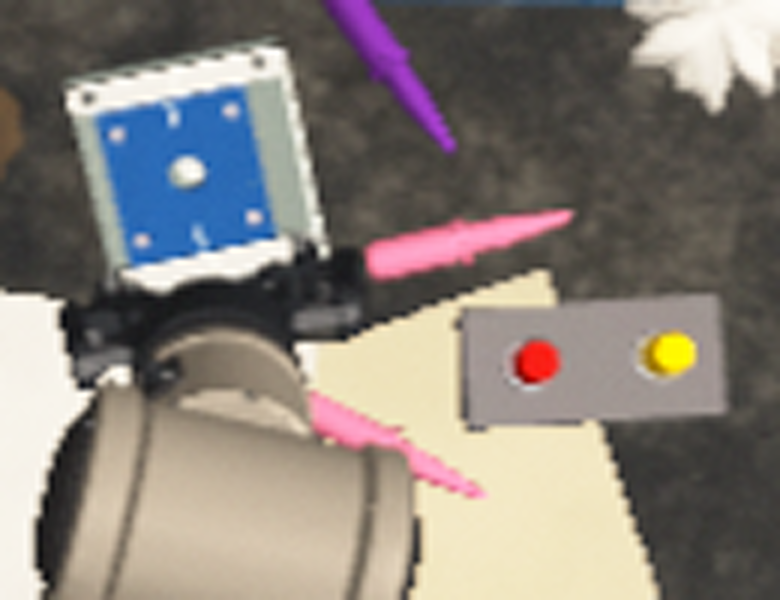

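```bash
python3 - <<'E'
from h import *
Z1=np.load('pics/w1.npz'); C=cam('wrist',(Z1['p'],Z1['q']))
f=lambda x,y:(200+(x+.5)/5-.5,110+(y+.5)/5-.5)
print('red w1',onz(C,f(264,317),.132),'collar',onz(C,f(265,257),.075)); print('yel',onz(C,f(607,289),.132),onz(C,f(556,236),.075))
print('top',onz(cam('top'),(289.2,200),.132),onz(cam('top'),(311.3,198.6),.132))
print('tri',tri(C,f(264,317),cam('scene'),(281,168)))
corn=[onz(C,f(*p),.07) for p in((112,131),(696,84),(694,347),(142,388))]; print(np.round(corn,4),np.mean(corn,0))
E
```

```text
red w1 [ 0.48396415 -0.11378269  0.132     ] collar [ 0.48387392 -0.11341355  0.075     ]
yel [ 0.49029218 -0.18834418  0.132     ] [ 0.48941071 -0.18833359  0.075     ]
top [ 0.48370905 -0.11481791  0.132     ] [ 0.48984112 -0.18778177  0.132     ]
tri (array([ 0.48333225, -0.11430174,  0.13127882]), np.float64(0.0013392245732814368))
[[ 0.5155 -0.0745  0.07  ]
 [ 0.5273 -0.2221  0.07  ]
 [ 0.458  -0.2284  0.07  ]
 [ 0.4463 -0.0799  0.07  ]] [ 0.48678458 -0.15120313  0.07      ]
```

```bash
python3 - <<'E'
from h import *
q=toolq(np.eye(3)); x,y=.4839,-.1139
r.reach([x,y,.25],q); command_gripper(.05,60)
print(r.move_straight([x,y,.110],speed=.12,max_force=15))
command_gripper(0.0,60); s=r.read_state(); print(s['grip_width'],s['contact_force'],s['eef_pos'],s['time_s'])
snap('wrist','w3')
print(r.move_straight([x,y,.24],speed=.12,max_force=25)); s=r.read_state(); print(s['grip_width'],s['contact_force'],s['eef_pos'],s['time_s'])
snap('wrist','w4'); snap('scene','s4')
a=cv2.imread('pics/w4.png'); b=cv2.imread('pics/s4.png')
cv2.imwrite('pics/c4.png',cv2.resize(b[90:240,190:340],(600,600),interpolation=cv2.INTER_CUBIC))
E
```

```text
False
0.022816655063085906 [-0.38137973 -0.44541554  6.79349507] [ 0.48422979 -0.11403124  0.11065507] 5.9
False
0.02271487680762692 [-0.72330566 -0.08940035 -3.00547629] [ 0.48348228 -0.11374469  0.23918451] 7.1833
```

View pics/w4.png

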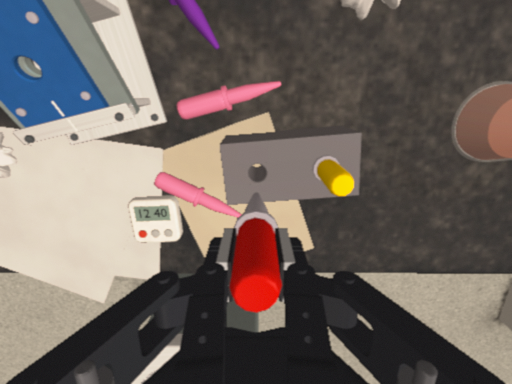

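View pics/c4.png

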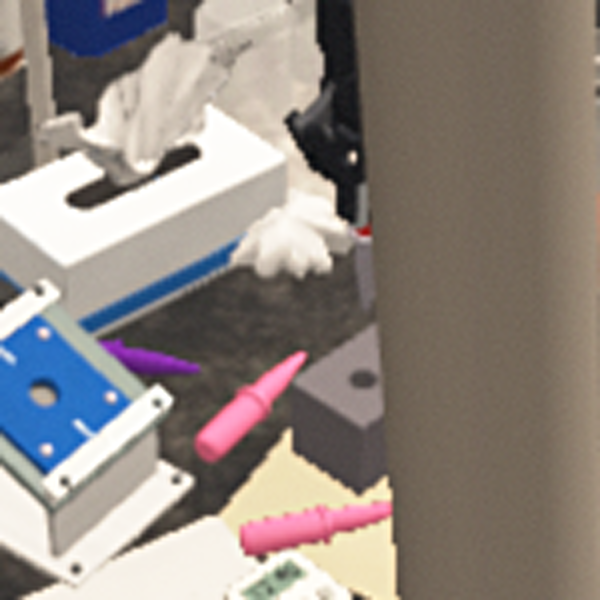

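```bash
cat > ih.py <<'E'
from h import *
def analyze(name,tipuv=None):
    im=cv2.imread(f'pics/{name}.png'); hsv=cv2.cvtColor(im,cv2.COLOR_BGR2HSV)
    k=cv2.inRange(hsv,(0,150,170),(8,255,255))|cv2.inRange(hsv,(172,150,170),(180,255,255)); k[:200]=0
    c=max(cv2.findContours(k,0,1)[0],key=cv2.contourArea); print('red',cv2.boundingRect(c),cv2.minEnclosingCircle(c))
    m=optics.camera_model('wrist');K=np.array(m['K']);T=np.array(m['tool_from_camera'])
    def at(uv,z):
        d=T[:3,:3]@np.linalg.inv(K)@np.array([*uv,1.]); o=T[:3,3]; return o+d*(z-o[2])/d[2]
    return im,at
E
python3 - <<'E'
from ih import *
im,at=analyze('w4')
cv2.imwrite('pics/c4w.png',cv2.resize(im[180:320,200:315],(492,600),interpolation=cv2.INTER_CUBIC))
for v in(194,196,198): print('tip',at((257,v),.1047))
E
```

```text
red (234, 229, 47, 83) ((259.0, 269.5), 42.535377502441406)
tip [-0.00088645  0.00018787  0.1047    ]
tip [-0.00275021  0.00019396  0.1047    ]
tip [-0.00462344  0.00020008  0.1047    ]
```

View pics/c4w.png

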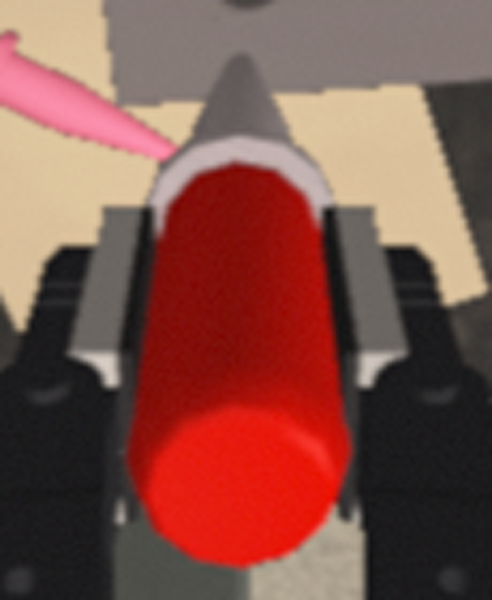

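```bash
python3 - <<'E'
from ih import *
im,at=analyze('w4')
f=lambda x,y:(200+(x+.5)/4.2783-.5,180+(y+.5)/4.2857-.5)
for zz in (-.0213,-.019): print('top',at(f(241,486),zz), 'near edge',at(f(241,567),zz),'far',at(f(241,405),zz))
print('tip far edge',at(f(240,52),.1047),at(f(240,52),.102))
print('collar far edge z_d=5',at(f(240,137),.0357), 'L/R',at(f(150,205),.0357),at(f(330,205),.0357))
E
```

```text
red (234, 229, 47, 83) ((259.0, 269.5), 42.535377502441406)
top [ 0.00038696 -0.00091335 -0.0213    ] near edge [-0.009789  -0.0008928 -0.0213   ] far [ 0.01002223 -0.00093281 -0.0213    ]
top [-0.00155662 -0.00090612 -0.019     ] near edge [-0.01197753 -0.00088508 -0.019     ] far [ 0.0083106  -0.00092605 -0.019     ]
tip far edge [ 0.00119727 -0.00093729  0.1047    ] [ 0.00217138 -0.00094066  0.102     ]
collar far edge z_d=5 [ 0.01314564 -0.0010008   0.0357    ] L/R [ 0.00227864 -0.01417192  0.0357    ] [0.00232418 0.01220563 0.0357    ]
```

```bash
cat > ins.py <<'E'
from h import *
B=np.load('bed.npz'); H,R=B['H'],B['R']; DEL=.0055
O=H-R@np.array([0,DEL,.008])   # bed origin, camera-measured
QT=toolq(R)
OFF=np.array([-.0016,-.0009,.1047]) # tip in tool coords as camera sees it
def tcp_for(x,y,z):   # bed coords of tip
    return O+R@np.array([x,y,z])-(R@FLIP)@OFF
def tip_bed():
    s=r.read_state(); Rt=Rn.from_quat(s['eef_rot']).as_matrix()
    return R.T@(s['eef_pos']+Rt@OFF-O)*1000, R.T@s['contact_force'], s
E
python3 - <<'E'
from ins import *
print('bed O',O)
r.reach(tcp_for(0,.00275,.085),QT)
r.move_straight(tcp_for(0,.00275,.020),speed=.08,max_force=15)
t,f,s=tip_bed(); print(t,f,s['time_s'],s['grip_width'])
snap('wrist','w5'); snap('scene','s5'); snap('top','t5')
a=cv2.imread('pics/w5.png'); b=cv2.imread('pics/s5.png');c=cv2.imread('pics/t5.png')
cv2.imwrite('pics/c5w.png',cv2.resize(a[100:250,180:330],(600,600),interpolation=cv2.INTER_CUBIC))
cv2.imwrite('pics/c5s.png',np.hstack([cv2.resize(b[140:240,150:250],(400,400),interpolation=cv2.INTER_CUBIC),cv2.resize(c[130:210,195:275],(400,400),interpolation=cv2.INTER_CUBIC)]))
E
```

```text
bed O [0.58982641 0.0808881  0.09499954]
[ 0.35546803  2.62803239 20.29222848] [-1.66595757  0.34995757 -1.16677201] 9.0167 0.023022557574072417
```

View pics/c5w.png

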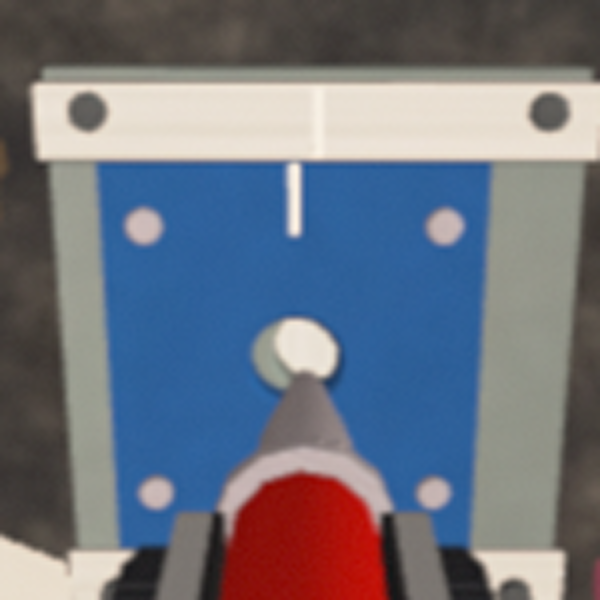

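View pics/c5s.png

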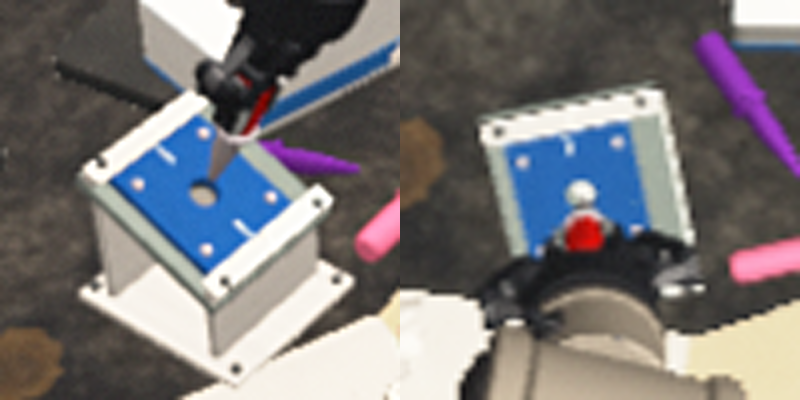

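The wrist crop has the tip at zoomed (306,375), about 2.5 mm to the -y side of the hole centre at (296,354). Allowing for parallax, the tip is over the overlap of the two holes. Starting the insertion.

```bash
python3 - <<'E'
from ins import *
for z,y in [(.008,2.75),(0,2.75),(-.006,2.75),(-.012,2.6),(-.018,2.0)]:
    hit=r.move_straight(tcp_for(0,y/1000,z),speed=.03,max_force=15)
    t,f,s=tip_bed(); print(z,hit,np.round(t,2),np.round(f,1),np.round(s['torque'],2),round(s['time_s'],2),round(s['grip_width'],4))
    if hit: break
r.hold(.1)
snap('wrist','w6'); snap('scene','s6')
a=cv2.imread('pics/w6.png'); b=cv2.imread('pics/s6.png')
cv2.imwrite('pics/c6.png',np.hstack([cv2.resize(a[100:250,180:330],(400,400),interpolation=cv2.INTER_CUBIC),cv2.resize(b[140:240,150:250],(400,400),interpolation=cv2.INTER_CUBIC)]))
E
```

```text
0.008 False [-0.17  2.8   7.78] [-0.7  0.4 -1.7] [-0.06  0.36  0.02] 9.72 0.0224
0 False [-0.21  2.8  -0.22] [-0.8 -0.1 -1.8] [-0.09  0.31 -0.  ] 10.13 0.0226
-0.006 False [-0.22  2.79 -6.24] [-1.  -0.3 -1.6] [-0.07  0.33 -0.07] 10.48 0.0228
-0.012 False [ -0.22   2.66 -12.23] [-1.2 -0.6 -0.6] [-0.08  0.36 -0.03] 10.83 0.0224
-0.018 False [ -0.21   2.02 -18.23] [-0.5  0.  -2.4] [-0.06  0.36  0.02] 11.18 0.0226
```

View pics/c6.png

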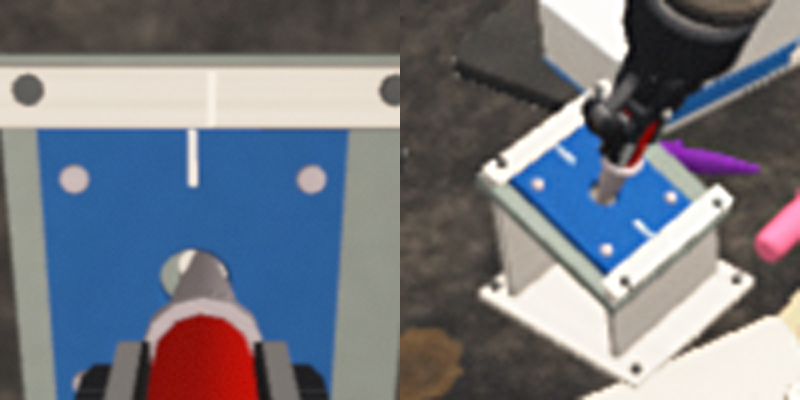

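The tip is through both holes at about z -18 mm with no contact. The marks at columns 193 and 212 are still apart, so the plate hasn't moved. Driving on.

```bash
python3 - <<'E'
from ins import *
for z,y in [(-.024,1.3),(-.030,.7),(-.036,.2),(-.042,0),(-.048,0),(-.052,0)]:
    hit=r.move_straight(tcp_for(0,y/1000,z),speed=.03,max_force=18)
    t,f,s=tip_bed(); print(z,hit,np.round(t,2),np.round(f,1),np.round(s['torque'],2),round(s['time_s'],2),round(s['grip_width'],4))
    if hit: break
r.hold(.1)
snap('wrist','w7'); snap('scene','s7')
a=cv2.imread('pics/w7.png'); b=cv2.imread('pics/s7.png')
cv2.imwrite('pics/c7.png',np.hstack([cv2.resize(a[100:250,180:330],(400,400),interpolation=cv2.INTER_CUBIC),cv2.resize(b[140:240,150:250],(400,400),interpolation=cv2.INTER_CUBIC)]))
E
```

```text
-0.024 False [ -0.27   1.53 -24.31] [-0.5  2.1 -1.7] [0.23 0.33 0.12] 11.73 0.0225
-0.03 False [ -0.27   0.75 -30.31] [-1.5  1.3 -2.2] [0.25 0.43 0.08] 12.08 0.0228
-0.036 False [ -0.25   0.19 -36.31] [-1.   0.8 -2.4] [0.22 0.41 0.1 ] 12.43 0.0228
-0.042 False [-1.600e-01 -2.000e-02 -4.228e+01] [-0.2  0.9 -2.7] [0.21 0.37 0.11] 12.78 0.0228
-0.048 False [ -0.06  -0.1  -48.24] [-0.1  1.2 -1.9] [0.12 0.39 0.06] 13.13 0.0225
-0.052 False [-2.00e-02 -9.00e-02 -5.22e+01] [-0.7  0.2 -1.8] [0.05 0.47 0.12] 13.42 0.0226
```

View pics/c7.png

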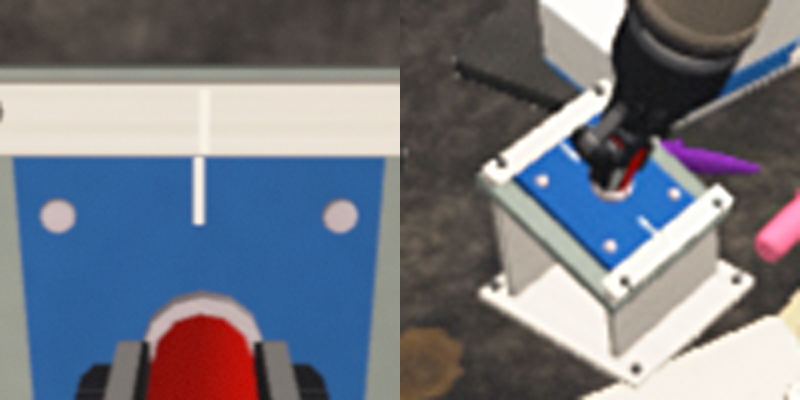

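```bash
python3 - <<'E'
from ins import *
hit=r.move_straight(tcp_for(0,-.0003,-.061),speed=.02,max_force=12)
t,f,s=tip_bed(); print(hit,np.round(t,2),np.round(f,1),round(s['time_s'],2))
r.hold(.2)
t,f,s=tip_bed(); print(np.round(t,2),np.round(f,1))
snap('wrist','w8'); snap('scene','s8')
a=cv2.imread('pics/w8.png'); b=cv2.imread('pics/s8.png')
cv2.imwrite('pics/c8.png',np.hstack([cv2.resize(a[100:250,180:330],(400,400),interpolation=cv2.INTER_CUBIC),cv2.resize(b[140:240,150:250],(400,400),interpolation=cv2.INTER_CUBIC)]))
E
```

```text
True [  0.08  -0.09 -56.72] [-1.  -0.7  8.4] 13.97
[  0.08  -0.08 -56.73] [0.4 0.4 9. ]
```

View pics/c8.png

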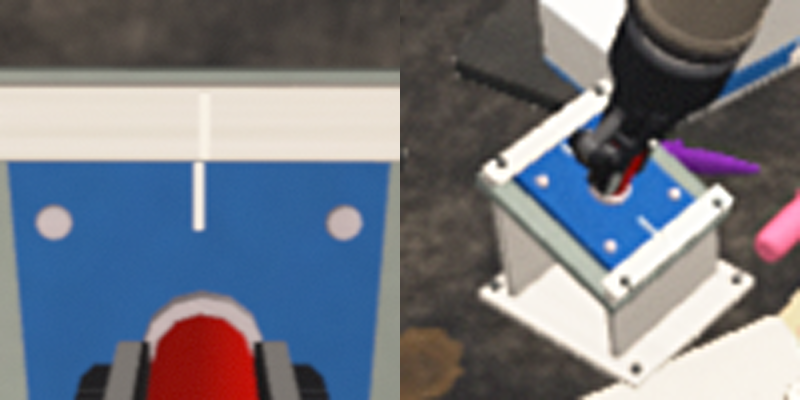

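```bash
python3 - <<'E'
from ins import *
command_gripper(.055); 
t,f,s=tip_bed(); print(np.round(t,2),np.round(f,1),s['grip_width'])
print(r.move_straight(s['eef_pos']+R[:,2]*.16,speed=.12,max_force=15))
r.hold(.3); print(r.read_state()['time_s'],r.read_state()['contact_force'])
snap('wrist','w9'); snap('scene','s9');snap('top','t9')
a=cv2.imread('pics/w9.png'); b=cv2.imread('pics/s9.png');c=cv2.imread('pics/t9.png')
cv2.imwrite('pics/c9.png',np.hstack([cv2.resize(a[90:240,175:325],(400,400),interpolation=cv2.INTER_CUBIC),cv2.resize(b[120:240,140:260],(400,400),interpolation=cv2.INTER_CUBIC)]))
cv2.imwrite('pics/c9t.png',cv2.resize(c[130:260,150:400],(800,416),interpolation=cv2.INTER_CUBIC))
E
```

```text
[ -1.63   0.49 -57.67] [-0.3 -0.8  0.1] 0.055148715961397456
False
16.4667 [-1.39298232 -0.30882455 -0.01258522]
```

View pics/c9.png

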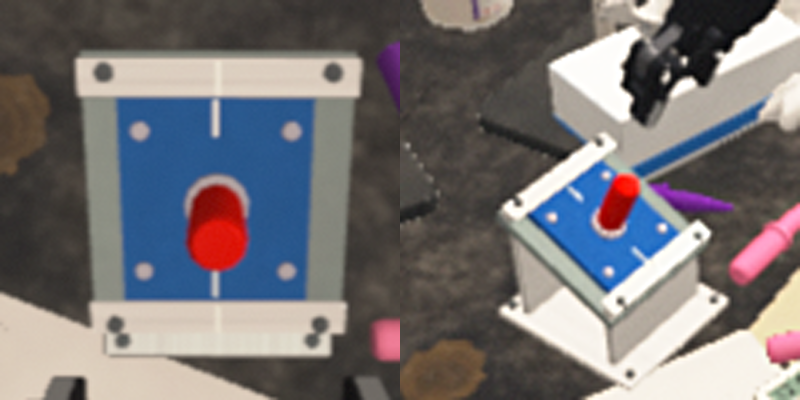

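View pics/c9t.png

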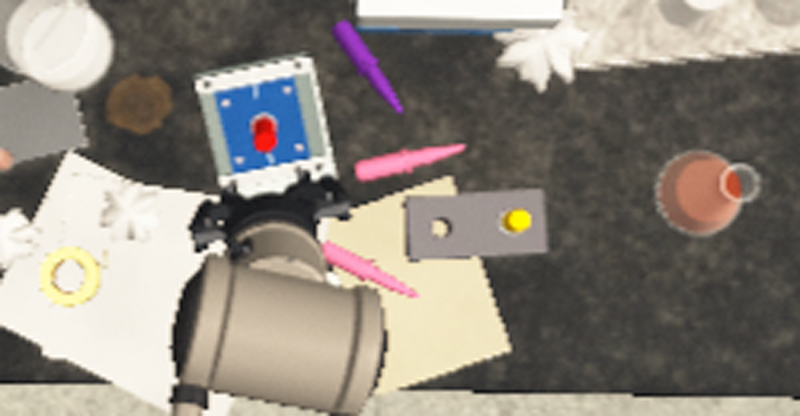

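```bash
python3 - <<'E'
from ins import *
im=cv2.imread('pics/w9.png'); Z=np.load('pics/w9.npz'); C=cam('wrist',(Z['p'],Z['q'])); D=Z['d']
def onb(uv,h):
    c,d=ray(C,uv); n=R[:,2]; X=c+d*(((O-c)@n+h)/(d@n)); return R.T@(X-O)*1000
f=lambda x,y:(175+(x+.5)/2.6667-.5,90+(y+.5)/2.6667-.5)
for k,p,h in [('railU',(219,77),.013),('railL',(220,318),.013),('mkU',(215,118),.008),('mkL',(215,284),.008),('b1',(140,131),.008),('b2',(291,131),.008),('b3',(144,271),.008),('b4',(287,270),.008),('collar c',(217,206),.013),('handle top c',(217,246),.070)]:
    print(k,np.round(onb(f(*p),h),1))
top=bp(C,D,f(217,246)); print('handle top by depth (bed, mm; expect z 70)',np.round(R.T@(top-O)*1000,1))
cv2.imwrite('pics/c9b.png',cv2.resize(im[100:220,195:315],(600,600),interpolation=cv2.INTER_CUBIC))
E
```

```text
railU [55.5 -0.  13. ]
railL [-54.4  -0.8  13. ]
mkU [37.8  1.7  8. ]
mkL [-39.2   1.6   8. ]
b1 [32.1 34.4  8. ]
b2 [ 32.2 -31.5   8. ]
b3 [-32.8  34.6   8. ]
b4 [-32.2 -31.9   8. ]
collar c [-0.2  0.7 13. ]
handle top c [-0.5  0.7 70. ]
handle top by depth (bed, mm; expect z 70) [-0.3  0.7 70.5]
```

View pics/c9b.png

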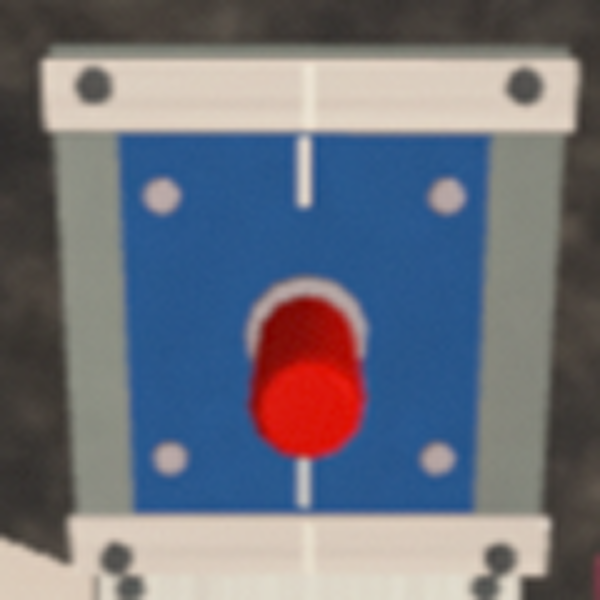

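```bash
python3 - <<'E'
from ins import *
im=cv2.imread('pics/w9.png').astype(float); Z=np.load('pics/w9.npz'); C=cam('wrist',(Z['p'],Z['q']))
def onb(uv,h):
    c,d=ray(C,uv); n=R[:,2]; X=c+d*(((O-c)@n+h)/(d@n)); return R.T@(X-O)*1000
g=im.mean(2)
def cen(r0,r1,ch=None):
    p=g[r0:r1,246:267].mean(0); b=np.median(p); w=np.clip(p-b-0.3*(p.max()-b),0,None); print(np.round(p).astype(int)); return 246+(w*np.arange(21)).sum()/w.sum()
for n,r0,r1,h in [('railU',114,124,.013),('mkU',129,140,.008),('mkL',193,200,.008),('railL',205,213,.013)]:
    u=cen(r0,r1); print(n,u,onb((u,(r0+r1-1)/2),h))
E
```

```text
[204 205 205 205 205 205 205 205 206 213 222 221 209 205 205 205 205 205
 205 206 206]
railU 256.31045969353767 [55.60404503  0.53646075 13.        ]
[ 90  90  89  90  89  90  89 102 150 202 198 131  89  89  90  91  91  91
  91  91  91]
mkU 255.33364925812145 [37.73191986  1.62585083  8.        ]
[ 91  91  91  91  91  91  91 103 146 187 174 118  89  90  90  91  90  90
  90  90  90]
mkL 255.1832410150715 [-38.99279558   1.75201948   8.        ]
[202 202 202 202 202 202 202 202 203 210 218 215 205 202 203 202 202 202
 202 202 202]
railL 256.24292272379495 [-53.77836217   0.40516175  13.        ]
```

The residual misalignment is about 1.2 mm (limit 2.5). The handle top sits at z 70.5 mm (70 expected when home), and the handle axis is less than 1° off. The gripper is clear, so I'm handing in.

```bash
python3 - <<'E'
from h import *
r.finish_job(); print(r.read_state()['time_s'])
E
```

```text
the job is handed in; nothing more can be done
the job is handed in; nothing more can be done
```

The red drift is home through both holes and released, and the job was handed in at about 16.5 s of the 42 s allowed; no verdict is reported.

**Insertion:** I gripped the red handle and started the tip through both holes. At about 18 mm into the bed's hole the marks still showed the plate at its starting offset of about 5.5 mm, with no contact. I then pushed it down the sloping hole until the collar met the plate, with a force rise of about 12 N. The taper drew the plate over, and the fingers were never close to it.

**Last checks (after letting go and backing off):**
- **Plate alignment:** about 1.2 mm out of line by a sub-pixel reading of the white marks. A rougher first reading by eye gave about 1.9 mm. Both are inside the 2.5 mm limit.
- **Drift seating:** handle top at 70.5 mm in the bed's frame (70 expected when home). Its axis is within 1° of the hole axis and about 1 mm from the plate hole's centre.
- **Straight pin and bystanders:** the pin is still in its bore. The flask and tape looked unmoved in the final top view. The arm hid the timer in that view, and I did not recheck the vial closely; the arm stayed clear of both.

The loose pink and purple look-alikes toppled during the arm's first moves. They started balanced on their tips and the gripper was never near them.

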